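# Load a vibratory tumbler and press its lid home

## Task

Load the small blue tumbler: pour the three cast pendants out of the steel beaker into its bowl, then stand the empty beaker upright on the bench again and let go of it. Then take the lid by its black bar handle and fit it: the steel post in the middle of the bowl goes into the blind socket under the handle, so slide the lid about over the post until it drops on, with the lid's two steel lips above the two catches on the bowl. Press the lid down against the rubber seal until it meets the rim and stay like that: finish still gripping the handle and pressing, so that I can snap the catches shut. Leave the blue wax block and the varnish bottle where they are.

Things in the scene. Friction and masses are not known exactly. Their poses are not given: they have to be found in the camera images.
- tumbler: Small vibratory tumbler, fixed on a plywood board (top 64 mm above the bench): grey base, blue bowl 124 mm across. Origin: centre of its underside, on the board, under the post; z up. Rim 105 mm above the board, mouth 95 mm wide inside the seal, inner floor at 57 mm. A black rubber seal ring (95 to 107 mm across) stands 4 mm proud of the rim. Open steel catches on its +x and -x sides, out to 77 mm.
- post_tip (a point): Tip of the steel post on the tumbler's axis, 129 mm above the tumbler's origin (193 mm above the bench), 20 mm above the free seal, 24 mm above the rim. The post is 11 mm thick over its upper 27 mm; its last 4 mm taper to 5 mm.
- seal (a joint): How far the tumbler's rubber seal is squeezed down, m: 0 free, 0.004 when the lid on it meets the rim. It springs back with about 2.5 N per mm (some 10 N in all, of which the lid's weight gives 1.3 to 2 N).
- lid: The blue lid, loose, 0.13 to 0.21 kg, lying flat on the board right way up beside the tumbler: disc 120 mm across, 5 mm thick. Origin: centre of its underside, z up. Two steel lips, 22 mm wide, stick out at the +x and -x ends, to 71 mm; they belong above the catches (lid's x along the tumbler's x, either way round). Black bar handle: see lid_handle.
- lid_handle (a point): Middle of the lid's black bar handle, 25 mm above the lid's underside. The bar is 70 mm long (lid's x), 24 mm wide (lid's y), from 5 to 35 mm above the underside. Below it, in the middle of the underside, a blind round socket, 14 mm wide, 27 mm deep, open downward, takes the post.
- beaker: Plain straight-sided steel beaker, open at the top, standing on the bench at the left, in front of the board: 58 mm across, 58 mm high, wall about 2 mm, 0.1 to 0.16 kg. Origin: centre of its underside, z up through the mouth. Smooth: the pendants slide out when it is tipped well past level (its axis some 115 to 125 degrees from upright).
- pendant_1: Round brass cast pendant, a disc 21 mm across and 6 mm thick with a small lug, 15 g, in the beaker at the start. Origin: centre of one face; z is the disc's axis.
- pendant_2: Copper cast pendant, like pendant_1.
- pendant_3: Brass cast pendant, like pendant_1.
- varnish: Bystander: small pink varnish bottle with a tall beige cap, 31 mm across, 79 mm high, standing loose. Origin: centre of its underside.
- wax: Bystander: block of blue carving wax, 30x46x19 mm, lying loose on the bench at the left, near the robot. Origin: centre of its underside.

How it is judged:
By the outcome, as a careful person would: the job done as asked, in the order asked, and still so for the second after the job is handed in, while the arm keeps its last pose, push and grip.
It also fails if it takes over 72 s, if anything falls off the work surface, if the arm or the gripper's body presses on something with over 40 N, if the wrist force passes 120 N, or if a joint passes its speed limit or range.

## Robot

A 6-joint arm with a two-finger parallel gripper is mounted at the origin on a cart in front of the work surface, level with it; the furniture and walls round the work are solid. World frame = base frame: x ahead of the robot, y to its left, z up, the work surface at z = 0. Lengths are in m, angles in rad, forces in N, time in s.
With the tool pointing down it reaches from about 0.35 to 0.875 m from the base axis. Payload 15.5 kg.
Tool frame: the origin (TCP) lies on the centre line of the jaws, within the pads' length; the fingertips stand 14 mm ahead of it and the grasp point (between the pads) lies 5 mm behind it (bot.finger_overhang is the distance from the TCP to the fingertips, in m); z points along the fingers, y is the line along which they close (so a half turn about z gives the same grasp; the last joint's range is limited). The gripper opens to 85 mm and grips with 20 to 120 N. Pads are 22 mm wide; open, the fingers measure 114 mm over their backs; the gripper's body (76 mm by 85 mm) begins 54 mm behind the grasp point. The pads swing forward as they close: fully open they stand 13 mm farther back than shut.
Start: joints at [1.188, 0.494, 1.345, -0, 1.302, -0.096], TCP at [0.177, 0.599, 0.222] pointing down, gripper open.
Joint ranges: [-2.91, 2.91], [-0.82, 2.16], [0.22, 2.67], [-1.22, 4.37], [0.12, 2.79], [-3.08, 3.08]. Speed limits (rad/s): [1.89, 1.89, 2.57, 3.01, 3.01, 3.01].

## Interface

Orientations are given as a unit quaternion [w, x, y, z].
In Python, from station import sensors, capture, bot, look_for, silhouettes, landmark_of gives the robot as it stands.
- The arm moves only by the shell command python3 -m handwheel 'ROWS' [FORCE]. ROWS is text: rows parted by semicolons, each of 5 numbers parted by spaces: the shift along the tool's x, y, z in m, then the turn about the tool's z in rad, then the finger opening in m, from 0 to 0.0854. A call has 1 to 8 rows; each row is the pose to reach, as a shift and turn from the pose commanded when the call began, along the tool's axes at that moment; what a row does not reach only later rows make up. A row lasts 1/10 s, in which the tool goes at most 50 mm and 8.59 degrees, less where a joint would pass 70% of its speed; a pose out of reach is approached as far as the arm can. A call with a gripper value outside its range is refused whole. The fingers move at their own pace and stop on an object; FORCE is the grip in N (left out, the last holds). Time passes only in rows, so rows that repeat a pose let the fingers close. It gives the time, the measured TCP pose, the force, the opening and the grip force at its end, in the units of the state.
- sensors.get_state(): the state, without advancing time (a new reading comes with each control period).
- capture(name): name is "scene" or "top" or "wrist"; returns a dict with "color" (400x640x3 uint8, red, green, blue), "vfov" (degrees; the focal length in pixels is half the picture's height over the tangent of half this angle, whatever the lens; pixels are square), "cx", "cy" (the principal point, pixels), "origin" and "attitude" of the camera in the world; the wrist camera has in their place "mount" (4x4, takes a point from camera to tool coordinates, whose origin is the TCP and whose axes are the flange's). Camera axes: x right, y down, z forward; pixel columns grow to the right and rows downward; lengths in m; the calibration is good to about 2 mm. A picture is of the moment at which its call begins: read the wrist's pose just before it. There is no depth.
- bot.job_done(): hands the job in; it is judged then, once.
Trained networks look in a picture, given as the dict that the camera call returned (one of the last four; its "shot" number tells which), for a name from the list of things; names that differ only in an ending like _2 or _b are one class to them, and where a whole thing is asked for, a point or a joint stands for the part that bears it (a point fixed in the world has none). Each returns a list of dicts, best first, with "confidence" (0 to 1); they miss things now and then, are a little off and sometimes report something else, mostly with a low value. They report only what shows in the picture. A call takes as long as a camera call.
- look_for(picture, target): "position" ([x, y, z] in m, in world coordinates, good to about 4 mm: the middle of the surface that is visible of it).
- silhouettes(picture, target): "mask" (400x640 bool, what is visible of it).
- landmark_of(picture, target): "position" ([x, y, z] in m, in world coordinates, good to about 4 mm: a listed point, or the origin of a listed thing).
The state is a dict: "clock": time; "qpos": joint angles; "dq": joint speeds; "joint_torque": joint torques, N m; "position": TCP position; "ee_rot": TCP orientation; "wrist_force": force on the tool from outside, world axes, zero at the start; "ft_torque": the same for the moment, N m; "finger_gap": opening from 0.0 (shut) to 1.0 (fully open); "grip_force": force on a finger pad.
Only numpy, scipy, OpenCV 4.12 (cv2) and the standard library are available. Lean on these libraries where they do the work, as an engineer would, in place of code of your own. Each camera call takes 0.05 s, during which the arm holds its last target. There are 200 camera calls.

## Working session

There is one attempt and no reset: what is moved stays moved. The work goes in short steps, Python scripts to look and compute and a shell command to move; the robot and the scene stay as the last step left them, time stands still between calls to the robot, and variables do not carry over. Pictures are saved under pics/ and viewed, at most 10 in all, crops included, and the job is handed in when it is done.

```bash
ls -la; mkdir -p pics; python3 -m handwheel --help 2>&1 | head -30
cat > h.py <<'E'
import numpy as np,cv2
from station import sensors,capture,bot,look_for,silhouettes,landmark_of
from scipy.spatial.transform import Rotation as R
def save(p,n): cv2.imwrite(f'pics/{n}.png',p['color'][:,:,::-1])
E
python3 - <<'E'
from h import *
s=sensors.get_state();print({k:np.round(v,3).tolist() for k,v in s.items()})
a=capture('scene');b=capture('top')
cv2.imwrite('pics/a.png',cv2.resize(np.vstack([a['color'],b['color']])[:,:,::-1],(480,600)))
save(a,'scene0');save(b,'top0')
for n in ['tumbler','post_tip','lid','lid_handle','beaker','pendant_1','varnish','wax']:
  for m,p in(('s',a),('t',b)):
    try:
      print(n,m,[(np.round(d['position'],3).tolist(),round(d['confidence'],2)) for d in landmark_of(p,n)[:3]], [(np.round(d['position'],3).tolist(),round(d['confidence'],2)) for d in look_for(p,n)[:1]])
    except Exception as e: print(n,m,e)
for p in (a,b): print({k:(np.round(v,3).tolist() if k!='color' else 0) for k,v in p.items()})
E
```

```text
total 12
drwxr-xr-x  3 agent agent 4096 Dec  3 06:14 .
drwxr-xr-x 23 root  root  4096 Dec  3 06:14 ..
drwxr-xr-x  2 agent agent 4096 Dec  3 06:14 pics
schema error: expected rows of numbers
{'clock': 0.0, 'qpos': [1.188, 0.494, 1.346, 0.0, 1.302, -0.095], 'dq': [0.001, 0.0, -0.0, 0.0, 0.0, -0.0], 'joint_torque': [0.004, -88.215, -38.389, 0.0, 0.01, -0.0], 'position': [0.177, 0.599, 0.222], 'ee_rot': [-0.0, 0.143, 0.99, -0.001], 'wrist_force': [0.647, -0.087, 0.097], 'ft_torque': [-0.042, -0.025, -0.002], 'grip_force': 0.0, 'finger_gap': 1.002}
tumbler s [([0.604, 0.351, 0.062], 0.75)] [([0.583, 0.337, 0.141], 0.8)]
tumbler t [([0.605, 0.347, 0.062], 0.98), ([0.45, 0.337, 0.005], 0.71), ([0.45, 0.333, 0.001], 0.34)] [([0.448, 0.341, 0.01], 0.72)]
post_tip s [([0.602, 0.348, 0.194], 0.64)] [([0.578, 0.337, 0.144], 0.85)]
post_tip t [([0.596, 0.35, 0.189], 0.61), ([0.629, 0.179, 0.064], 0.57)] [([0.599, 0.349, 0.133], 0.75)]
lid s [([0.626, 0.179, 0.064], 0.95)] [([0.614, 0.17, 0.069], 0.57)]
lid t [([0.629, 0.176, 0.062], 0.65)] [([0.622, 0.179, 0.07], 0.72)]
lid_handle s [([0.633, 0.1
[... 299 characters left out ...]
[0.457, 0.33, 0.007], 0.4), ([0.449, 0.336, 0.004], 0.37), ([0.438, 0.318, 0.002], 0.37)] [([0.454, 0.328, 0.013], 0.64)]
varnish s [([0.486, 0.234, -0.004], 0.91)] [([0.478, 0.229, 0.03], 0.6)]
varnish t [([0.484, 0.232, -0.001], 0.54)] [([0.48, 0.234, 0.037], 0.73)]
wax s [([0.34, 0.366, 0.001], 0.54)] [([0.335, 0.361, 0.02], 0.83)]
wax t [([0.34, 0.369, -0.002], 0.53)] [([0.338, 0.369, 0.02], 0.77)]
{'color': 0, 'vfov': 48.388, 'cx': 315.246, 'cy': 194.207, 'origin': [-0.051, -0.154, 0.711], 'attitude': [-0.391, 0.814, -0.391, 0.18], 'shot': 1}
{'color': 0, 'vfov': 47.084, 'cx': 317.628, 'cy': 197.502, 'origin': [0.292, 0.279, 0.982], 'attitude': [-0.083, 0.711, -0.694, 0.078], 'shot': 2}
```

View pics/scene0.png

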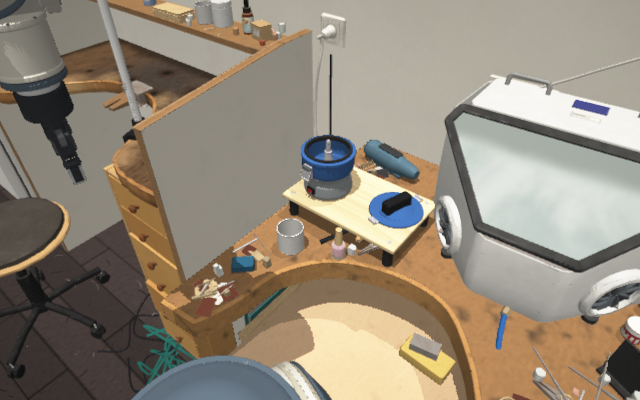

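View pics/top0.png

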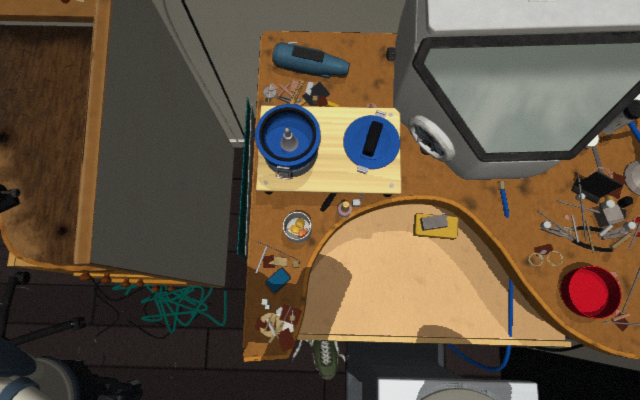

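```bash
cat >> h.py <<'E'
CAM={'scene':dict(vfov=48.388,cx=315.246,cy=194.207,origin=[-.051,-.154,.711],attitude=[-.391,.814,-.391,.18]),
'top':dict(vfov=47.084,cx=317.628,cy=197.502,origin=[.292,.279,.982],attitude=[-.083,.711,-.694,.078])}
def Rq(q): return R.from_quat(np.roll(q,-1)).as_matrix()
def ray(c,u,v):
    f=200/np.tan(np.radians(c['vfov'])/2)
    d=Rq(c['attitude'])@np.array([(u-c['cx'])/f,(v-c['cy'])/f,1]);return np.array(c['origin']),d/np.linalg.norm(d)
def proj(c,p):
    f=200/np.tan(np.radians(c['vfov'])/2)
    q=Rq(c['attitude']).T@(np.array(p)-c['origin']);return q[:2]/q[2]*f+[c['cx'],c['cy']]
def tri(*rs):
    A=sum(np.eye(3)-np.outer(d,d) for o,d in rs);b=sum((np.eye(3)-np.outer(d,d))@o for o,d in rs);return np.linalg.solve(A,b)
E
python3 - <<'E'
from h import *
S,T=CAM['scene'],CAM['top']
print('topnear',tri(ray(S,143,131),ray(T,82,278)))
def at(c,u,v,i,val):
    o,d=ray(c,u,v);return (o+d*(val-o[i])/d[i]).round(3)
print('base near z0',at(T,230,285,2,0),at(S,178,275,2,0), 'bench left edge',at(T,245,358,2,0),at(T,262,32,2,0),'lips',at(T,368,171,2,.069),at(T,374,112,2,.069))
print('far top',at(S,312,32,1,.46),at(S,140,128,1,.46),'catches',at(T,283,172,2,.15))
print('handle ends', at(T,367,154,2,.1),at(T,378,122,2,.1))
E
```

```text
topnear [0.33572566 0.65342894 0.2318225 ]
base near z0 [0.327 0.469 0.   ] [0.24  0.462 0.   ] bench left edge [0.182 0.428 0.   ] [0.924 0.432 0.   ] lips [0.563 0.185 0.069] [0.694 0.173 0.069]
far top [0.689 0.46  0.38 ] [0.252 0.46  0.347] catches [0.533 0.354 0.15 ]
handle ends [0.589 0.191 0.1  ] [0.658 0.168 0.1  ]
```

```bash
python3 -m handwheel '0 0 -0.05 0 0.085;0 0 -0.1 0 0.085;0 0 -0.15 0 0.085;0 0 -0.2 0 0.085;0 0 -0.25 0 0.085;0 0 -0.3 0 0.085;0 0 -0.35 0 0.085;0 0 -0.4 0 0.085'
```

```text
clock: 2.5
position: [0.1772, 0.5989, 0.6197]
ee_rot: [0.0, 0.143, 0.99, 0.001]
wrist_force: [0.4, 1.2, 1.1]
finger_gap: 0.994
grip_force: 0.0
```

```bash
python3 -m handwheel '0 0 -0.05 0 0.085;0 0 -0.1 0 0.085;0 0 -0.15 0 0.085;0 0 -0.2 0 0.085;0 0 -0.25 0 0.085;0 0 -0.3 0 0.085;0 0 -0.35 0 0.085;0 0 -0.4 0 0.085'; python3 -c "
from h import *
s=sensors.get_state();print(np.round(s['qpos'],3),s['clock'])"
```

```text
clock: 3.3
position: [0.1497, 0.5054, 0.7304]
ee_rot: [0.002, 0.143, 0.99, 0.012]
wrist_force: [1.2, 0.7, 0.6]
finger_gap: 0.998
grip_force: 0.0
[ 1.168  0.355  0.221  0.005  2.542 -0.111] 3.3
```

```bash
cat >> h.py <<'E'
def st(): return sensors.get_state()
def sh(target,s=None):
    s=s or st();m=Rq(s['ee_rot']);return (m.T@(np.array(target)-s['position'])).round(4)
def show():
    s=st();m=Rq(s['ee_rot']);print('t',round(s['clock'],2),'p',np.round(s['position'],4),'yaw_y',np.degrees(np.arctan2(m[1,1],m[0,1])).round(1),'z',m[:,2].round(3),'F',np.round(s['wrist_force'],1),'gap',round(s['finger_gap'],3),'g',round(s['grip_force'],1),'q',np.round(s['qpos'],2))
def wcam(p,s):
    M=np.array(p['mount']);m=Rq(s['ee_rot']);c=dict(vfov=p['vfov'],cx=p['cx'],cy=p['cy'])
    c['origin']=np.array(s['position'])+m@M[:3,3];q=R.from_matrix(m@M[:3,:3]).as_quat();c['attitude']=np.roll(q,1);return c
E
python3 -m handwheel '0 0 0 0 0.085' ; python3 -c "
from h import *
show();print(sh([.446,.33,.5]),sh([.446,.33,.3]))
def at(c,u,v,z):
    o,d=ray(c,u,v);return (o+d*(z-o[2])/d[2]).round(3)
T=CAM['top']
print('board front',at(T,260,191,.064),at(T,398,191,.064))"
```

```text
clock: 3.4
position: [0.1494, 0.5048, 0.7313]
ee_rot: [0.002, 0.143, 0.99, 0.013]
wrist_force: [-0.4, -0.2, 0.4]
finger_gap: 0.997
grip_force: 0.0
t 3.4 p [0.1494 0.5048 0.7313] yaw_y 73.5 z [ 0.008  0.025 -1.   ] F [-0.4 -0.2  0.4] gap 0.997 g 0.0 q [ 1.17  0.35  0.22  0.    2.54 -0.11]
[-0.334  -0.0894  0.2292] [-0.3339 -0.0946  0.4291]
board front [0.516 0.407 0.064] [0.523 0.123 0.064]
```

```bash
python3 -m handwheel '-0.04 -0.011 0 0 0.085;-0.085 -0.022 0.02 0 0.085;-0.13 -0.033 0.05 0 0.085;-0.17 -0.044 0.08 0 0.085;-0.21 -0.056 0.11 0 0.085;-0.25 -0.067 0.14 0 0.085;-0.29 -0.078 0.17 0 0.085;-0.334 -0.089 0.2 0 0.085'; python3 -c "
from h import *
show();print(sh([.446,.33,.3]))"
```

```text
clock: 4.2
position: [0.4366, 0.3356, 0.5344]
ee_rot: [0.001, 0.143, 0.99, 0.012]
wrist_force: [0.7, 0.8, 1.0]
finger_gap: 0.994
grip_force: 0.0
t 4.2 p [0.4366 0.3356 0.5344] yaw_y 73.5 z [ 0.006  0.022 -1.   ] F [0.7 0.8 1. ] gap 0.994 g 0.0 q [ 0.54  0.24  0.93  0.02  1.96 -0.74]
[-0.0107 -0.0082  0.2343]
```

```bash
python3 -m handwheel '-0.003 -0.002 0.045 0 0.085;-0.006 -0.005 0.09 0 0.085;-0.01 -0.008 0.14 0 0.085;-0.01 -0.008 0.18 0 0.085;-0.01 -0.008 0.225 0 0.085;-0.01 -0.008 0.235 0 0.085'
python3 - <<'E'
from h import *
s=st();p=capture('wrist');save(p,'w1');show()
c=wcam(p,s);print(np.round(c['origin'],3),np.round(np.array(p['mount']),3).tolist(),p['vfov'])
for n in ['beaker','tumbler','post_tip']: print(n,[(np.round(d['position'],4).tolist(),round(d['confidence'],2)) for d in landmark_of(p,n)[:2]])
m=silhouettes(p,'beaker')
if m: 
  ys,xs=np.nonzero(m[0]['mask']);print('mask',xs.min(),xs.max(),ys.min(),ys.max(),proj(c,[.446,.33,.058]))
E
```

```text
clock: 4.8
position: [0.4424, 0.3305, 0.2963]
ee_rot: [-0.001, 0.143, 0.99, 0.009]
wrist_force: [-1.3, -0.9, 0.3]
finger_gap: 0.999
grip_force: 0.0
t 4.85 p [0.443  0.3308 0.2975] yaw_y 73.5 z [ 0.001  0.019 -1.   ] F [-0.1  0.8 -1.3] gap 0.999 g 0.0 q [ 0.52  0.32  1.42  0.02  1.39 -0.76]
[0.373 0.348 0.448] [[0.0, -0.959, -0.282, 0.072], [1.0, 0.0, 0.0, 0.0], [0.0, -0.282, 0.959, -0.151], [0.0, 0.0, 0.0, 1.0]] 59.874677342354055
beaker [([0.4477, 0.3315, 0.0015], 0.87)]
tumbler [([0.5972, 0.3479, 0.0658], 0.62)]
post_tip [([0.6019, 0.3428, 0.1939], 0.63), ([0.6296, 0.1778, 0.0891], 0.21)]
mask 291 342 141 196 [316.23828851 172.52533033]
```

View pics/w1.png

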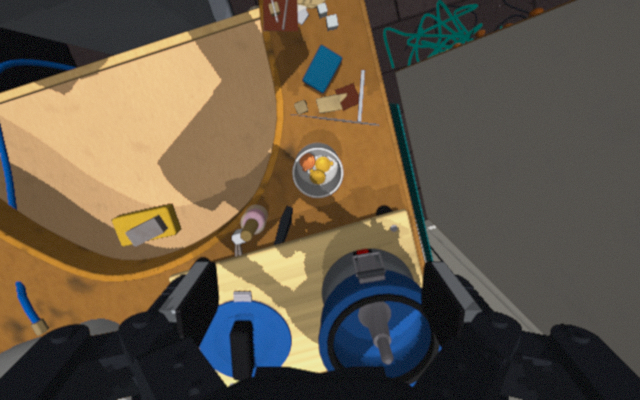

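```bash
python3 - <<'E'
from h import *
show();print(sh([.4465,.331,.022]))
E
python3 -m handwheel '-0.003 -0.001 0.05 0 0.085;-0.003 0.001 0.1 0 0.085;-0.003 0.003 0.15 0 0.085;-0.003 0.004 0.2 0 0.085;-0.003 0.005 0.24 0 0.085' 20;python3 - <<'E'
from h import *
show();print(sh([.4465,.331,.022]))
E
```

```text
t 5.05 p [0.4454 0.3323 0.3032] yaw_y 73.5 z [ 0.01   0.024 -1.   ] F [ 0.7 -1.1  0.7] gap 0.995 g 0.0 q [ 0.52  0.31  1.42  0.02  1.39 -0.76]
[-0.0008 -0.0082  0.2811]
clock: 5.55
position: [0.4513, 0.3417, 0.0605]
ee_rot: [0.003, 0.143, 0.99, 0.012]
wrist_force: [1.1, 0.5, -0.5]
finger_gap: 0.996
grip_force: 0.0
t 5.55 p [0.4513 0.3417 0.0605] yaw_y 73.5 z [ 0.009  0.024 -1.   ] F [ 1.1  0.5 -0.5] gap 0.996 g 0.0 q [ 0.53  0.61  1.67  0.02  0.84 -0.76]
[ 0.0016 -0.0126  0.0382]
```

```bash
python3 -m handwheel '0.0016 -0.0126 0.002 0 0.085;0.0016 -0.0126 0.038 0 0.085;0.0016 -0.0126 0.038 0 0.085;0.0016 -0.0126 0.038 0 0.04;0.0016 -0.0126 0.038 0 0.04;0.0016 -0.0126 0.038 0 0.04;0.0016 -0.0126 0.038 0 0.04' 25;python3 - <<'E'
from h import *
show()
E
```

```text
clock: 6.25
position: [0.4468, 0.331, 0.0255]
ee_rot: [0.003, 0.143, 0.99, 0.013]
wrist_force: [-1.0, -1.0, 12.0]
finger_gap: 0.663
grip_force: 24.1
t 6.25 p [0.4468 0.331  0.0255] yaw_y 73.5 z [ 0.01   0.025 -1.   ] F [-1. -1. 12.] gap 0.663 g 24.1 q [ 0.52  0.66  1.72  0.02  0.74 -0.78]
```

```bash
python3 -m handwheel '0 0 -0.05 0 0.04;0 0 -0.1 0 0.04;0 0 -0.15 0.15 0.04;-0.035 -0.01 -0.18 0.3 0.04;-0.07 -0.02 -0.18 0.45 0.04;-0.105 -0.03 -0.18 0.6 0.04;-0.14 -0.04 -0.18 0.75 0.04;-0.175 -0.046 -0.18 0.9 0.04' 25
python3 - <<'E'
from h import *
show();c=capture('scene');b=capture('top')
f=lambda p,u,v,w=110,h=100,k=3:cv2.resize(p['color'][v-h//2:v+h//2,u-w//2:u+w//2,::-1],None,fx=k,fy=k,interpolation=cv2.INTER_CUBIC)
cv2.imwrite('pics/a2.png',np.hstack([f(c,350,170,130,160),f(b,310,150,130,160)]))
E
```

```text
clock: 7.05
position: [0.6001, 0.2312, 0.204]
ee_rot: [-0.003, 0.562, 0.827, 0.012]
wrist_force: [-0.0, 1.4, -2.1]
finger_gap: 0.662
grip_force: 29.6
t 7.05 p [0.6001 0.2312 0.204 ] yaw_y 21.6 z [ 0.009  0.023 -1.   ] F [-0.   1.4 -2.1] gap 0.662 g 29.6 q [ 0.26  0.53  1.34  0.02  1.26 -0.12]
```

View pics/a2.png

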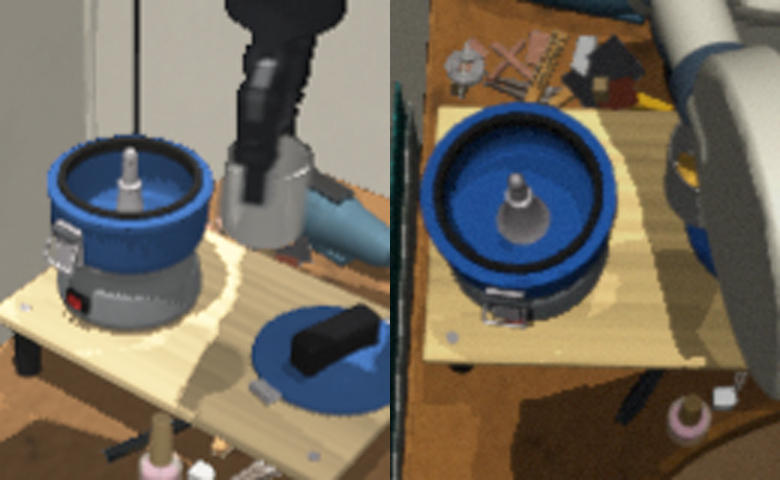

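Run:
```python
from h import *
T,S=CAM['top'],CAM['scene']
def at(c,u,v,z):
    o,d=ray(c,u,v);return (o+d*(z-o[2])/d[2]).round(4)
print('rim',at(T,287.7,137,.169),'post tip top',at(T,245+126/3,70+176/3,.193),'scene',at(S,350-65+130/3,90+151/3,.193), 'scene rim',at(S,285+132/3,90+183/3,.169))
for z in (.14,.155): print('catch',at(T,284.3,171.7,z))
print('lid lips',at(S,285+265/3,90+390/3,.069))
print(sh([.602,.235,.1815]))
```

```text
rim [0.5959 0.3462 0.169 ] post tip top [0.603  0.3461 0.193 ] scene [0.603  0.3481 0.193 ] scene rim [0.5996 0.3435 0.169 ]
catch [0.5365 0.3523 0.14  ]
catch [0.5321 0.351  0.155 ]
lid lips [0.5677 0.1986 0.069 ]
[0.0043 0.0008 0.0222]
```

```bash
python3 -m handwheel '0.004 0 0.01 0.15 0.04;0.004 0 0.022 0.3 0.04;0.004 0 0.022 0.377 0.04;0.004 0 0.022 0.377 0.04' 20
python3 - <<'E'
from h import *
show();print(sh([.602,.245,.1815]))
E
```

```text
clock: 7.55
position: [0.5973, 0.2368, 0.1812]
ee_rot: [-0.005, 0.705, 0.709, 0.011]
wrist_force: [0.1, 0.5, -1.1]
finger_gap: 0.663
grip_force: 29.6
t 7.55 p [0.5973 0.2368 0.1812] yaw_y 0.3 z [ 0.008  0.023 -1.   ] F [ 0.1  0.5 -1.1] gap 0.663 g 29.6 q [0.27 0.55 1.36 0.02 1.22 0.26]
[ 0.0082  0.0047 -0.0001]
```

```bash
python3 -m handwheel '0.012 0.005 0 0 0.04;0.0192 0.005 0 0 0.04;0.0251 0.005 -0.007 0 0.04;0.0326 0.005 -0.012 0 0.04;0.0411 0.005 -0.015 0 0.04;0.0502 0.005 -0.0156 0 0.04;0.059 0.005 -0.0139 0 0.04;0.0672 0.005 -0.01 0 0.04' 20
python3 - <<'E'
from h import *
show();c=capture('scene');b=capture('top')
f=lambda p,u,v,w=110,h=100,k=3:cv2.resize(p['color'][v-h//2:v+h//2,u-w//2:u+w//2,::-1],None,fx=k,fy=k,interpolation=cv2.INTER_CUBIC)
cv2.imwrite('pics/a3.png',np.hstack([f(c,350,150,130,160),f(b,310,150,130,160)]))
E
```

```text
clock: 8.35
position: [0.6024, 0.3046, 0.1916]
ee_rot: [-0.005, 0.705, 0.709, 0.011]
wrist_force: [-0.1, -1.4, 1.8]
finger_gap: 0.663
grip_force: 26.7
t 8.35 p [0.6024 0.3046 0.1916] yaw_y 0.4 z [ 0.008  0.023 -1.   ] F [-0.1 -1.4  1.8] gap 0.663 g 26.7 q [0.37 0.58 1.26 0.02 1.28 0.36]
```

View pics/a3.png

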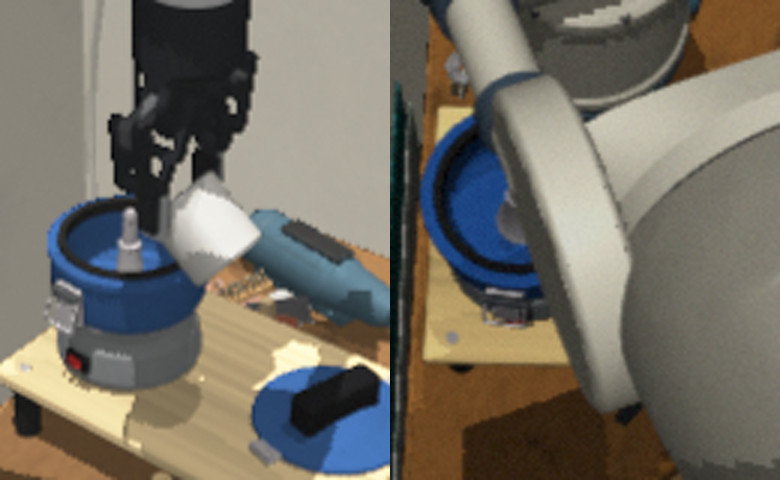

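```bash
python3 -m handwheel '0.007 0 0 0 0.04;0.0147 0 0 0 0.04;0.0168 0 0.0015 0 0.04;0.0189 0 0.0035 0 0.04;0.0207 0 0.006 0 0.04;0.0224 0 0.008 0 0.04;0.0237 0 0.0105 0 0.04;0.025 0 0.013 0 0.04' 20
python3 - <<'E'
from h import *
show();c=capture('scene')
f=lambda p,u,v,w=110,h=100,k=3:cv2.resize(p['color'][v-h//2:v+h//2,u-w//2:u+w//2,::-1],None,fx=k,fy=k,interpolation=cv2.INTER_CUBIC)
cv2.imwrite('pics/a4.png',f(c,340,150,130,130,4))
E
```

```text
clock: 9.25
position: [0.6022, 0.3291, 0.1789]
ee_rot: [-0.006, 0.705, 0.709, 0.011]
wrist_force: [-0.4, 1.4, 3.7]
finger_gap: 0.665
grip_force: 24.5
t 9.25 p [0.6022 0.3291 0.1789] yaw_y 0.3 z [ 0.007  0.023 -1.   ] F [-0.4  1.4  3.7] gap 0.665 g 24.5 q [0.4  0.61 1.25 0.02 1.27 0.39]
```

View pics/a4.png

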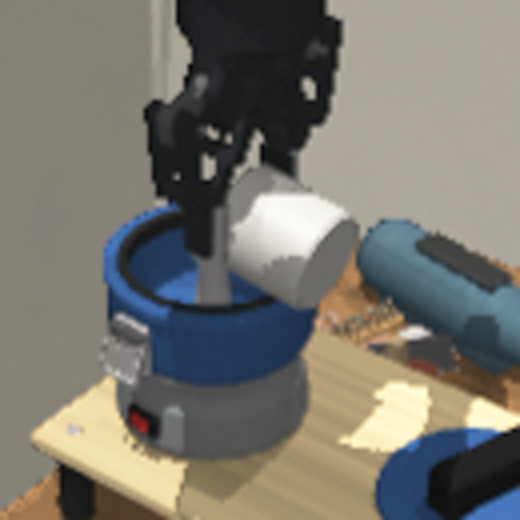

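Run:
```python
from h import *
S=CAM['scene']
for h in (25,32):
  for off in (.004,.01):
    P=np.array([.6022,.3291,.1789+off])
    print(h,off,[(t,proj(S,P-h/1e3*np.array([0,np.sin(np.radians(t)),np.cos(np.radians(t))])).round(1).tolist()) for t in (80,100,110,120,130)])
```

```text
25 0.004 [(80, [344.2, 152.9]), (100, [344.3, 149.5]), (110, [343.9, 147.7]), (120, [343.3, 145.8]), (130, [342.4, 144.0])]
25 0.01 [(80, [344.3, 150.6]), (100, [344.4, 147.2]), (110, [344.0, 145.3]), (120, [343.4, 143.4]), (130, [342.5, 141.6])]
32 0.004 [(80, [346.8, 154.5]), (100, [347.0, 150.2]), (110, [346.5, 147.8]), (120, [345.7, 145.4]), (130, [344.5, 143.0])]
32 0.01 [(80, [346.9, 152.2]), (100, [347.0, 147.8]), (110, [346.6, 145.4]), (120, [345.7, 143.0]), (130, [344.6, 140.6])]
```

```bash
cat >> h.py <<'E'
def hull(c,b,th,x):
    # cylinder bottom centre (y,z)=b, axis (0,sin,cos)
    t=np.linspace(0,2*np.pi,40);a=np.array([0,np.sin(th),np.cos(th)]);n=np.array([0,np.cos(th),-np.sin(th)])
    P=[np.array([x,b[0],b[1]])+L*a+.029*(np.cos(k)*n+np.sin(k)*np.array([1,0,0])) for L in (0,.058) for k in t]
    return np.array([proj(c,p) for p in P],np.float32)
E
python3 - <<'E'
from h import *
from scipy.optimize import minimize
s=st();w=capture('wrist');c=wcam(w,s);sc=capture('scene');S=CAM['scene']
obs=[]
for p,cc in((w,c),(sc,S)):
    m=silhouettes(p,'beaker')
    if m: obs.append((cc,m[0]['mask']));print(m[0]['confidence'],m[0]['mask'].sum())
img=[]
def mk(cc,v):
    z=np.zeros((400,640),np.uint8);h=cv2.convexHull(hull(cc,v[:2],v[2],v[3]));cv2.fillConvexPoly(z,np.round(h*16).astype(np.int32),1,shift=4);return z>0
def cost(v): 
    return sum(((mk(cc,v)^m).sum()-.5*(mk(cc,v)&~m).sum())/m.sum() for cc,m in obs)
best=None
for y0 in(.26,.28,.3):
  for t0 in (80,100,120):
    r=minimize(cost,[y0,.195,np.radians(t0),.602],method='Nelder-Mead',options=dict(initial_simplex=np.array([[y0,.195,np.radians(t0),.602]]+[list(np.array([y0,.195,np.radians(t0),.602])+np.eye(4)[i]*[.01,.01,.2,.005][i]) for i in range(4)]),maxiter=150))
    if best is None or r.fun<best.fun: best=r
v=best.x;print('bottom yz',v[:2],'deg',np.degrees(v[2]),'x',v[3],best.fun)
a=w['color'].copy();b=sc['color'].copy()
cv2.polylines(a,[cv2.convexHull(hull(c,v[:2],v[2],v[3])).astype(np.int32)],True,(255,0,0));cv2.polylines(b,[cv2.convexHull(hull(S,v[:2],v[2],v[3])).astype(np.int32)],True,(255,0,0))
cv2.imwrite('pics/a5.png',np.hstack([cv2.resize(a[:,:,::-1],(480,300)),cv2.resize(b[75:225,270:400,::-1],(260,300))]));show()
E
```

```text
0.55 15813
0.91 844
bottom yz [0.27446419 0.19884745] deg 83.8856670305478 x 0.6016231731915862 0.23507972922872566
t 9.5 p [0.6021 0.3289 0.179 ] yaw_y 0.3 z [ 0.007  0.023 -1.   ] F [0.3 1.  2.4] gap 0.667 g 24.4 q [0.4  0.61 1.25 0.02 1.27 0.39]
```

View pics/a5.png

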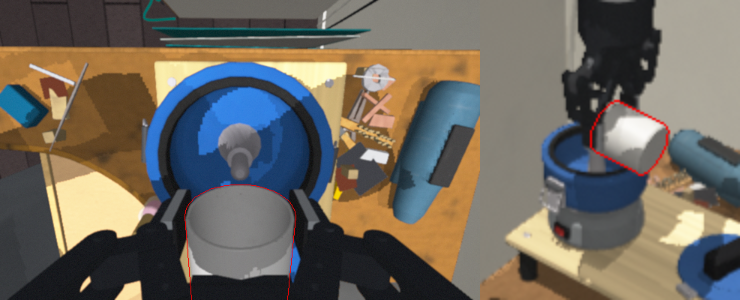

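```bash
cat > fit.py <<'E'
from h import *
from scipy.optimize import minimize
def fit(y0=.275,z0=.2,t0=100,x0=.602,scene_only=False,name=None):
    s=st();sc=capture('scene');obs=[];cams=[('scene',sc,CAM['scene'])]
    if not scene_only: w=capture('wrist');cams.append(('wrist',w,wcam(w,s)))
    for n,p,cc in cams:
        m=silhouettes(p,'beaker')
        if m: obs.append((cc,m[0]['mask']));print(n,round(m[0]['confidence'],2),m[0]['mask'].sum())
    def mk(cc,v):
        z=np.zeros((400,640),np.uint8);cv2.fillConvexPoly(z,np.round(cv2.convexHull(hull(cc,v[:2],v[2],v[3]))*16).astype(np.int32),1,shift=4);return z>0
    cost=lambda v:sum(((mk(cc,v)^m).sum()-.5*(mk(cc,v)&~m).sum())/m.sum() for cc,m in obs)+abs(v[3]-x0)*5
    best=None
    for t in (t0-20,t0,t0+20):
      v0=np.array([y0,z0,np.radians(t),x0])
      r=minimize(cost,v0,method='Nelder-Mead',options=dict(initial_simplex=np.vstack([v0,v0+np.diag([.01,.01,.2,.005])]),maxiter=150))
      if best is None or r.fun<best.fun: best=r
    v=best.x;a=[np.sin(v[2]),np.cos(v[2])]
    print('bottom',v[:2].round(4),'mouth',(v[:2]+.058*np.array(a)).round(4),'deg',np.degrees(v[2]).round(1),'x',v[3].round(4),'cost',round(best.fun,3))
    if name:
        ims=[p['color'].copy() for _,p,_ in cams]
        for im,(_,_,cc) in zip(ims,cams): cv2.polylines(im,[cv2.convexHull(hull(cc,v[:2],v[2],v[3])).astype(np.int32)],True,(255,0,0))
        o=[cv2.resize(ims[0][75:225,270:400,::-1],(312,360))]+([cv2.resize(ims[1][:,:,::-1],(480,300)) ] if len(ims)>1 else [])
        if len(o)>1:o[1]=cv2.copyMakeBorder(o[1],0,60,0,0,cv2.BORDER_CONSTANT)
        cv2.imwrite(f'pics/{name}.png',np.hstack(o))
E
python3 -m handwheel '0.004 0 0.0035 0 0.04;0.008 0 0.0073 0 0.04;0.01 0 0.01 0 0.04;0.0116 0 0.0128 0 0.04' 35; python3 -c "
from fit import *
show();fit(name='a6')"
```

```text
clock: 9.9
position: [0.6021, 0.3412, 0.1661]
ee_rot: [-0.006, 0.705, 0.709, 0.01]
wrist_force: [0.3, 0.9, 3.6]
finger_gap: 0.658
grip_force: 36.5
t 9.9 p [0.6021 0.3412 0.1661] yaw_y 0.4 z [ 0.007  0.023 -1.   ] F [0.3 0.9 3.6] gap 0.658 g 36.5 q [0.42 0.63 1.24 0.02 1.25 0.41]
scene 0.72 175
wrist 0.59 13530
bottom [0.3045 0.1895] mouth [0.3432 0.1463] deg 138.1 x 0.5987 cost 3.461
```

View pics/a6.png

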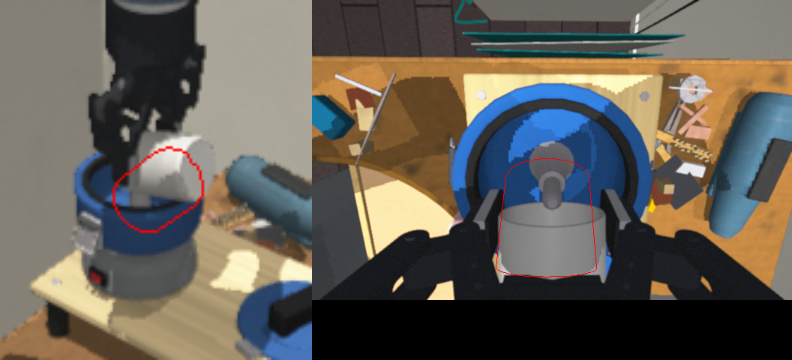

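Run:
```python
from h import *
S=CAM['scene'];C2=np.array([.2995,.173])
for t in (80,90,100,105,110,120):
  a=np.radians(t);r=[]
  for k in (15,20,25,30,35):
    b=C2-k/1e3*np.array([np.sin(a),np.cos(a)])+.029*np.array([-np.cos(a),np.sin(a)])
    r.append((k,proj(S,[.602,*b]).round(1).tolist()))
  print(t,r)
```

```text
80 [(15, [354.0, 148.9]), (20, [356.0, 150.0]), (25, [357.9, 151.2]), (30, [359.8, 152.4]), (35, [361.8, 153.5])]
90 [(15, [352.2, 146.9]), (20, [354.2, 147.7]), (25, [356.1, 148.5]), (30, [358.1, 149.3]), (35, [360.1, 150.1])]
100 [(15, [350.2, 145.2]), (20, [352.1, 145.6]), (25, [354.1, 146.0]), (30, [356.1, 146.5]), (35, [358.0, 146.9])]
105 [(15, [349.1, 144.4]), (20, [351.0, 144.7]), (25, [353.0, 144.9]), (30, [354.9, 145.2]), (35, [356.8, 145.4])]
110 [(15, [348.0, 143.8]), (20, [349.9, 143.8]), (25, [351.8, 143.9]), (30, [353.7, 143.9]), (35, [355.6, 144.0])]
120 [(15, [345.8, 142.8]), (20, [347.6, 142.5]), (25, [349.3, 142.1]), (30, [351.0, 141.8]), (35, [352.8, 141.5])]
```

```bash
python3 -m handwheel '0 0 0.005 0 0.04;0 0 0.01 0 0.04;0 0 0.014 0 0.04;0 0 0.018 0 0.04;0 0 0.018 0 0.04' 35
python3 - <<'E'
from h import *
show();w=capture('wrist');c=capture('scene')
cv2.imwrite('pics/a7.png',np.hstack([cv2.resize(c['color'][75:225,270:400,::-1],(312,360)),cv2.resize(w['color'][160:400,160:480,::-1],(480,360))]))
E
```

```text
clock: 10.6
position: [0.6027, 0.3422, 0.1487]
ee_rot: [-0.006, 0.705, 0.709, 0.012]
wrist_force: [1.9, 9.2, 6.7]
finger_gap: 0.659
grip_force: 46.6
t 10.6 p [0.6027 0.3422 0.1487] yaw_y 0.3 z [ 0.008  0.025 -1.   ] F [1.9 9.2 6.7] gap 0.659 g 46.6 q [0.42 0.65 1.26 0.02 1.21 0.41]
```

View pics/a7.png

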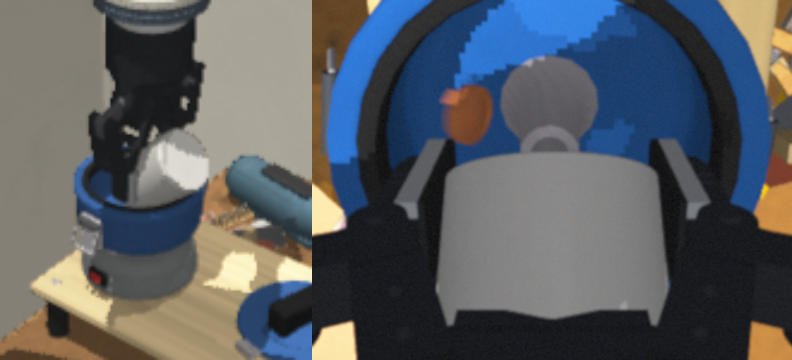

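```bash
python3 -m handwheel '0 0 0.004 0 0.04;0 0 0.004 0 0.04;-0.004 0 0.003 0 0.04;0 0 0.004 0 0.04;-0.005 0 0 0 0.04;-0.005 0 -0.03 0 0.04;-0.005 0 -0.06 0 0.04;-0.005 0 -0.06 0 0.04' 35
python3 - <<'E'
from h import *
show();s=st();w=capture('wrist')
for n in ['pendant_1']:
  for f in (landmark_of,look_for): print(n,[(np.round(d['position'],3).tolist(),round(d['confidence'],2)) for d in f(w,n)[:6]])
from fit import fit
fit(y0=.3,z0=.26,t0=125)
E
```

```text
clock: 11.5
position: [0.6034, 0.3353, 0.2122]
ee_rot: [-0.005, 0.705, 0.709, 0.013]
wrist_force: [0.6, -0.0, -0.5]
finger_gap: 0.655
grip_force: 50.3
t 11.5 p [0.6034 0.3353 0.2122] yaw_y 0.3 z [ 0.012  0.025 -1.   ] F [ 0.6 -0.  -0.5] gap 0.655 g 50.3 q [0.41 0.59 1.2  0.02 1.33 0.4 ]
pendant_1 [([0.564, 0.349, 0.118], 0.84), ([0.641, 0.34, 0.128], 0.8), ([0.49, 0.23, 0.003], 0.58)]
pendant_1 [([0.639, 0.34, 0.128], 0.98), ([0.595, 0.316, 0.14], 0.7), ([0.562, 0.353, 0.123], 0.55)]
scene 0.93 782
wrist 0.96 16230
bottom [0.2961 0.2722] mouth [0.3324 0.227 ] deg 141.2 x 0.6009 cost 0.366
```

```bash
python3 -m handwheel '0 0 -0.02 0 0.04;0 -0.03 -0.03 0 0.04;0 -0.07 -0.03 0 0.04;0 -0.11 -0.03 0 0.04;0 -0.157 -0.03 0 0.04;0 -0.157 0.02 0 0.04;0 -0.157 0.07 0 0.04;0 -0.157 0.11 0 0.04' 35
python3 - <<'E'
from h import *
show()
t=capture('top')
for f in (landmark_of,look_for): print([(np.round(d['position'],3).tolist(),round(d['confidence'],2)) for d in f(t,'pendant_1')[:6]])
print([(np.round(d['position'],3).tolist(),round(d['confidence'],2)) for d in landmark_of(t,'varnish')[:6]])
cv2.imwrite('pics/t8.png',t['color'][:,:,::-1])
E
```

```text
clock: 12.65
position: [0.4446, 0.3361, 0.0952]
ee_rot: [-0.006, 0.705, 0.709, 0.01]
wrist_force: [-0.2, -0.1, -0.9]
finger_gap: 0.658
grip_force: 50.2
t 12.65 p [0.4446 0.3361 0.0952] yaw_y 0.4 z [ 0.006  0.022 -1.   ] F [-0.2 -0.1 -0.9] gap 0.658 g 50.2 q [0.53 0.55 1.67 0.02 0.91 0.51]
[([0.64, 0.341, 0.128], 0.48)]
[([0.621, 0.178, 0.072], 0.66)]
[([0.486, 0.233, 0.001], 0.77)]
```

```bash
python3 -m handwheel '0 0 0.04 0 0.04;0 0 0.07 0 0.04;0 0 0.075 0 0.04;0 0 0.079 0 0.04;0 0 0.079 0 0.04' 35
python3 - <<'E'
from h import *
from fit import fit
show();s=st();fit(y0=.3,z0=.06,t0=130,x0=s['position'][0],name='b1')
E
```

```text
clock: 13.35
position: [0.4471, 0.3388, 0.02]
ee_rot: [-0.005, 0.705, 0.709, 0.012]
wrist_force: [0.6, -0.5, -0.6]
finger_gap: 0.658
grip_force: 50.2
t 13.35 p [0.4471 0.3388 0.02  ] yaw_y 0.3 z [ 0.009  0.024 -1.   ] F [ 0.6 -0.5 -0.6] gap 0.658 g 50.2 q [0.53 0.67 1.71 0.02 0.74 0.51]
scene 0.64 755
wrist 0.96 16162
bottom [0.3002 0.0855] mouth [0.337  0.0407] deg 140.6 x 0.4466 cost 0.313
```

```bash
python3 -m handwheel '0 0 0.004 0 0.05;0 0 0.004 0 0.053;0 0 0.004 0 0.055' 20; python3 -m handwheel '0 0 0 0 0.056;0 0 0 0 0.056' 20;  python3 - <<'E'
from h import *
from fit import fit
show();s=st();fit(y0=.3,z0=.08,t0=130,x0=s['position'][0],name='b2')
E
```

```text
clock: 13.85
position: [0.4461, 0.3382, 0.0142]
ee_rot: [-0.006, 0.705, 0.709, 0.01]
wrist_force: [0.1, 0.8, -1.5]
finger_gap: 0.658
grip_force: 50.2
clock: 14.05
position: [0.4461, 0.3383, 0.0143]
ee_rot: [-0.006, 0.705, 0.709, 0.01]
wrist_force: [0.8, 0.1, -1.9]
finger_gap: 0.655
grip_force: 49.0
t 14.05 p [0.4461 0.3383 0.0143] yaw_y 0.3 z [ 0.007  0.023 -1.   ] F [ 0.8  0.1 -1.9] gap 0.655 g 49.0 q [0.53 0.68 1.71 0.02 0.73 0.51]
scene 0.74 750
wrist 0.85 16507
bottom [0.2998 0.0794] mouth [0.3365 0.0345] deg 140.8 x 0.4455 cost 0.306
```

```bash
for g in 1; do python3 -m handwheel '0 0 0 0 0.0565' 20; python3 -m handwheel '0 0 0 0 0.057' 20;python3 -m handwheel '0 0 0 0 0.0575' 20; done | egrep 'gap|grip'
```

```text
finger_gap: 0.669
grip_force: 30.8
finger_gap: 0.668
grip_force: 14.1
finger_gap: 0.675
grip_force: 0.4
```

Run:
```python
from h import *
from fit import fit
show();s=st();fit(y0=.3,z0=.08,t0=130,x0=s['position'][0],name='b3')
```

```text
t 14.55 p [0.4462 0.3383 0.0144] yaw_y 0.3 z [ 0.007  0.023 -1.   ] F [ 0.3 -0.8 -0.1] gap 0.675 g 0.4 q [0.53 0.68 1.71 0.02 0.73 0.51]
scene 0.63 734
wrist 0.8 15053
bottom [0.2954 0.0619] mouth [0.3397 0.0245] deg 130.1 x 0.4466 cost 0.394
```

```bash
python3 -m handwheel '0 0 0 0 0.058;0 0 0 0 0.059;0 0 0 0 0.06;0 0 0 0 0.062;0 0 0 0 0.062' 20
python3 - <<'E'
from h import *
from fit import fit
show();s=st();fit(y0=.29,z0=.03,t0=100,x0=s['position'][0],name='b4')
E
```

```text
clock: 15.25
position: [0.4461, 0.3383, 0.0143]
ee_rot: [-0.006, 0.705, 0.709, 0.01]
wrist_force: [0.5, -0.8, -0.8]
finger_gap: 0.728
grip_force: 0.0
t 15.25 p [0.4461 0.3383 0.0143] yaw_y 0.3 z [ 0.007  0.023 -1.   ] F [ 0.5 -0.8 -0.8] gap 0.728 g 0.0 q [0.53 0.68 1.71 0.02 0.73 0.51]
scene 0.69 845
wrist 0.93 14989
bottom [0.2808 0.027 ] mouth [0.3384 0.0339] deg 83.2 x 0.4456 cost 0.217
```

```bash
python3 -m handwheel '0.003 0 0 0 0.062;0.003 0 0 0 0.056;0.003 0 0 0 0.056;0.003 0 0 0 0.056;0.003 0 -0.015 0 0.056;0.003 0 -0.03 0 0.056;0.003 0 -0.03 0 0.056' 20
python3 - <<'E'
from h import *
from fit import fit
show();s=st();fit(y0=.29,z0=.06,t0=100,x0=s['position'][0],name='b5')
E
```

```text
clock: 16.15
position: [0.4466, 0.3409, 0.0456]
ee_rot: [-0.005, 0.705, 0.709, 0.011]
wrist_force: [-0.1, 0.7, -2.6]
finger_gap: 0.663
grip_force: 15.2
t 16.15 p [0.4466 0.3409 0.0456] yaw_y 0.3 z [ 0.009  0.024 -1.   ] F [-0.1  0.7 -2.6] gap 0.663 g 15.2 q [0.54 0.63 1.69 0.02 0.8  0.51]
scene 0.89 774
wrist 0.64 14425
bottom [0.2976 0.06  ] mouth [0.3429 0.0236] deg 128.8 x 0.4464 cost 0.364
```

Run:
```python
from h import *
from fit import fit
s=st()
fit(y0=.295,z0=.035,t0=50,x0=s['position'][0],name='b6')
fit(y0=.285,z0=.05,t0=75,x0=s['position'][0])
```

```text
scene 0.56 819
wrist 0.77 14214
bottom [0.298  0.0183] mouth [0.3375 0.0607] deg 42.9 x 0.4456 cost 0.087
scene 0.83 823
wrist 0.92 14296
bottom [0.2998 0.0191] mouth [0.3381 0.0627] deg 41.3 x 0.4458 cost 0.079
```

```bash
python3 -m handwheel '0 0 0 0 0.0567;0 0 0 0 0.0567' 20 | egrep 'gap|grip'
python3 - <<'E'
from h import *
from fit import fit
s=st()
fit(y0=.295,z0=.035,t0=50,x0=s['position'][0],name='b7')
fit(y0=.285,z0=.05,t0=100,x0=s['position'][0])
E
```

```text
finger_gap: 0.667
grip_force: 8.3
scene 0.84 812
wrist 0.85 14317
bottom [0.3015 0.0179] mouth [0.3387 0.0624] deg 39.9 x 0.4459 cost 0.085
scene 0.8 799
wrist 0.77 14239
bottom [0.2988 0.0413] mouth [0.3545 0.0251] deg 106.3 x 0.4467 cost 0.378
```

```bash
python3 -m handwheel '0 0 -0.006 0 0.0567;0 0 -0.012 0 0.0567;0 0 -0.012 0 0.0569;0 0 -0.012 0 0.0569' 20 | egrep 'gap|grip'
python3 - <<'E'
from h import *
from fit import fit
s=st()
fit(y0=.305,z0=.025,t0=35,x0=s['position'][0],name='b8')
E
```

```text
finger_gap: 0.664
grip_force: 5.0
scene 0.68 811
wrist 0.95 14653
bottom [0.3197 0.0221] mouth [0.3409 0.0761] deg 21.3 x 0.4457 cost 0.143
```

```bash
python3 -m handwheel '0 0 0.008 0 0.0569;0 0 0.013 0 0.0569;0 0 0.018 0 0.0569;0 0 0.02 0 0.0569;0 0 0.022 0 0.0569' 20
python3 - <<'E'
from h import *
from fit import fit
s=st()
fit(y0=.32,z0=.005,t0=10,x0=s['position'][0],name='b9')
E
```

```text
clock: 18.45
position: [0.4458, 0.3409, 0.0342]
ee_rot: [-0.006, 0.705, 0.709, 0.01]
wrist_force: [-2.7, 0.3, 7.7]
finger_gap: 0.669
grip_force: 9.6
scene 0.56 800
wrist 0.58 16747
bottom [3.342e-01 3.000e-04] mouth [0.335  0.0583] deg 0.8 x 0.4458 cost 0.137
```

```bash
python3 -m handwheel '0 0 0 0 0.06;0 0 0 0 0.07;0 0 0 0 0.085;0 0 -0.04 0 0.085;0 0 -0.08 0 0.085;0 0 -0.13 0 0.085;0 0 -0.18 0 0.085;-0.03 0.03 -0.22 0 0.085' 20
python3 - <<'E'
from h import *
show()
s=st();w=capture('wrist')
for p in (w,):
  for n in ('beaker','lid','lid_handle','tumbler','post_tip','varnish'):
    print(n,[(np.round(d['position'],3).tolist(),round(d['confidence'],2)) for d in landmark_of(p,n)[:1]])
t=capture('top')
print([(np.round(d['position'],3).tolist(),round(d['confidence'],2)) for d in landmark_of(w,'pendant_1')[:5]])
for f in (landmark_of,look_for):print([(np.round(d['position'],3).tolist(),round(d['confidence'],2)) for d in f(t,'pendant_1')[:5]])
print(landmark_of(t,'beaker')[:1])
c=wcam(w,s);np.save('c.npy',c,allow_pickle=True);save(w,'w9');save(t,'t9')
for p,cc in((w,c),(t,CAM['top'])):
  for d in silhouettes(p,'lid_handle')[:1]+silhouettes(p,'lid')[:1]: 
    m=d['mask'];M=cv2.moments(m.astype(np.uint8),True);print('mask',m.sum(),M['m10']/M['m00'],M['m01']/M['m00'])
E
```

```text
clock: 19.45
position: [0.4692, 0.3122, 0.2519]
ee_rot: [-0.006, 0.704, 0.71, 0.012]
wrist_force: [1.5, -0.1, -0.5]
finger_gap: 0.992
grip_force: 0.0
t 19.45 p [0.4692 0.3122 0.2519] yaw_y 0.5 z [ 0.009  0.025 -1.   ] F [ 1.5 -0.1 -0.5] gap 0.992 g 0.0 q [0.47 0.37 1.48 0.02 1.28 0.46]
beaker [([0.445, 0.334, 0.001], 0.8)]
lid []
lid_handle []
tumbler [([0.598, 0.347, 0.066], 0.78)]
post_tip [([0.602, 0.341, 0.198], 0.81)]
varnish [([0.491, 0.227, 0.002], 0.75)]
[([0.64, 0.338, 0.126], 0.73), ([0.597, 0.32, 0.127], 0.62), ([0.566, 0.35, 0.119], 0.44)]
[]
[]
[{'position': [0.4485, 0.3333, 0.0025], 'confidence': 0.45}]
mask 4056 466.31607495069034 287.9694280078895
mask 3796 466.95205479452056 288.13303477344573
mask 1190 368.7890756302521 154.3453781512605
mask 1142 368.75744308231174 154.3782837127846
```

Run:
```python
from h import *
c=np.load('c.npy',allow_pickle=True).item()
w=cv2.imread('pics/w9.png');t=cv2.imread('pics/t9.png')
print(proj(c,[.602,.347,.169]),proj(c,[.629,.178,.069]),proj(CAM['top'],[.629,.178,.069]))
def at(c,u,v,z):
    o,d=ray(c,u,v);return (o+d*(z-o[2])/d[2])
for im,cc,ctr in((w,c,proj(c,[.629,.178,.07])),(cv2.imread('pics/top0.png'),CAM['top'],proj(CAM['top'],[.629,.178,.07]))):
    hsv=cv2.cvtColor(im,cv2.COLOR_BGR2HSV);g=im.max(2);yy,xx=np.mgrid[:400,:640];rad=np.linalg.norm(proj(cc,[.629,.178+.045,.07])-ctr)
    m=(g<45)&(np.hypot(xx-ctr[0],yy-ctr[1])<rad)
    n,l,s,ce=cv2.connectedComponentsWithStats(m.astype(np.uint8));k=1+s[1:,4].argmax()
    pts=np.argwhere(l==k)[:,::-1].astype(np.float32)
    W=np.array([at(cc,u,v,.095)[:2] for u,v in pts]);mu=W.mean(0);e,V=np.linalg.eigh(np.cov((W-mu).T));v=V[:,1]
    q=(W-mu)@V;print('handle n',len(pts),'c',mu.round(4),'ang',np.degrees(np.arctan2(v[1],v[0])).round(1),'ext',np.ptp(q,axis=0).round(3))
u,v=proj(c,[.602,.347,.169]).astype(int)
M=lambda a,b,k,im,h=75:cv2.resize(im[max(0,b-h):b+h,max(0,a-h):a+h],(400,400),interpolation=cv2.INTER_CUBIC)
a,b=proj(CAM['top'],[.602,.347,.15]).astype(int)
cv2.imwrite('pics/z9.png',np.hstack([M(u,v,3,w,100),M(a,b,6,cv2.imread('pics/top0.png'),50)]));print(u,v,a,b)
```

```text
[513.96034947 163.61946794] [464.29969523 304.96533257] [371.50471973 140.74135469]
handle n 2879 c [0.6127 0.1825] ang 142.4 ext [0.061 0.086]
handle n 366 c [0.6247 0.1796] ang 163.2 ext [0.023 0.074]
513 163 288 137
```

View pics/z9.png

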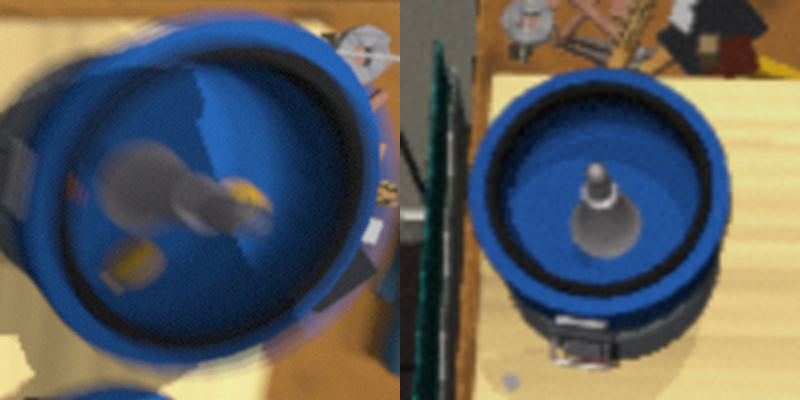

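Run:
```python
from h import *
T=CAM['top']
def at(c,u,v,z):
    o,d=ray(c,u,v);return (o+d*(z-o[2])/d[2])
for u,v in ((283.75,167.5),(283.5,173.2),(284,177)):
  for z in (.12,.14,.16):
    p=at(T,u,v,z);print((u,v,z),p[:2].round(4),'r',np.hypot(p[0]-.602,p[1]-.3463).round(4),'ang',np.degrees(np.arctan2(p[1]-.3463,p[0]-.602)).round(1))
# catch bright plate ends in top0: orientation of tangential bar
im=cv2.imread('pics/top0.png').astype(int);m=(im.min(2)>130);m[:160]=0;m[180:]=0;m[:,:272]=0;m[:,296:]=0
ys,xs=np.nonzero(m)
for y in np.unique(ys): print(y,xs[ys==y].min(),xs[ys==y].max(),len(xs[ys==y]))
s=capture('scene');t=capture('wrist')
for n in('lid','lid_handle'): print(n,[np.round(d['position'],3) for d in landmark_of(s,n)[:1]],[np.round(d['position'],3) for d in landmark_of(t,n)[:1]])
m=silhouettes(t,'tumbler');save(t,'w10');s=st();np.save('c.npy',wcam(t,s),allow_pickle=True)
show()
```

```text
(283.75, 167.5, 0.12) [0.5508 0.3554] r 0.052 ang 169.9
(283.75, 167.5, 0.14) [0.5448 0.3537] r 0.0577 ang 172.7
(283.75, 167.5, 0.16) [0.5388 0.3519] r 0.0635 ang 174.9
(283.5, 173.2, 0.12) [0.5392 0.3555] r 0.0635 ang 171.7
(283.5, 173.2, 0.14) [0.5335 0.3537] r 0.0689 ang 173.9
(283.5, 173.2, 0.16) [0.5277 0.3519] r 0.0745 ang 175.7
(284, 177, 0.12) [0.5315 0.3542] r 0.0709 ang 173.6
(284, 177, 0.14) [0.526  0.3524] r 0.0763 ang 175.4
(284, 177, 0.16) [0.5204 0.3507] r 0.0817 ang 176.9
166 277 279 3
167 277 286 10
168 285 288 4
177 276 280 5
178 283 288 6
179 284 284 1
lid [array([0.626, 0.179, 0.066])] [array([0.568, 0.352, 0.118])]
lid_handle [array([0.633, 0.177, 0.092])] []
t 20.6 p [0.4704 0.3104 0.2482] yaw_y 0.3 z [ 0.007  0.023 -1.   ] F [0.5 0.5 1.5] gap 0.996 g 0.0 q [0.47 0.37 1.48 0.02 1.27 0.46]
```

```bash
python3 -m handwheel '-0.02 0.02 0 -0.15 0.085;-0.04 0.045 0 -0.3 0.085;-0.06 0.07 0 -0.45 0.085;-0.08 0.095 0 -0.6 0.085;-0.1 0.12 0 -0.75 0.085;-0.12 0.14 0 -0.9 0.085;-0.131 0.156 0 -1.05 0.06;-0.131 0.156 0 -1.2 0.055' 40
python3 - <<'E'
from h import *
show();print(sh([.6265,.179,.13]))
E
```

```text
clock: 21.4
position: [0.6291, 0.1785, 0.2459]
ee_rot: [0.002, 0.179, 0.984, 0.012]
wrist_force: [-0.5, 0.4, -0.0]
finger_gap: 0.685
grip_force: 0.0
t 21.4 p [0.6291 0.1785 0.2459] yaw_y 69.3 z [ 0.007  0.022 -1.   ] F [-0.5  0.4 -0. ] gap 0.685 g 0.0 q [ 0.17  0.51  1.25  0.02  1.37 -1.04]
[ 0.0025 -0.0032  0.1159]
```

```bash
python3 -m handwheel '0.0025 -0.0032 0.05 -0.068 0.055;0.0025 -0.0032 0.1 -0.068 0.055;0.0025 -0.0032 0.14 -0.068 0.055;0.0025 -0.0032 0.14 -0.068 0.055' 40
python3 - <<'E'
from h import *
show();print(sh([.6265,.179,.086]))
s=st();w=capture('wrist');c=wcam(w,s);save(w,'w11')
for n in('lid','lid_handle'): print(n,[(np.round(d['position'],4),d['confidence']) for d in landmark_of(w,n)[:2]])
b=silhouettes(w,'lid')
if b:
  m=b[0]['mask'];h=m&(w['color'].max(2)<50);n,l,st_,ce=cv2.connectedComponentsWithStats(h.astype(np.uint8));k=1+st_[1:,4].argmax();print(m.sum(),st_[k],ce[k])
  print([proj(c,[.6265+a*.957,.179-a*.289,.099]).round(0).tolist() for a in(-.035,.035)])
E
```

```text
clock: 21.8
position: [0.6214, 0.1808, 0.1012]
ee_rot: [-0.003, 0.148, 0.989, 0.01]
wrist_force: [0.1, 0.0, -0.5]
finger_gap: 0.641
grip_force: 0.0
t 21.8 p [0.6214 0.1808 0.1012] yaw_y 73.0 z [-0.002  0.021 -1.   ] F [ 0.1  0.  -0.5] gap 0.641 g 0.0 q [ 0.18  0.65  1.42  0.02  1.07 -1.11]
[-0.0055 -0.0006  0.0152]
lid [(array([0.6248, 0.1788, 0.0652]), 0.94)]
lid_handle [(array([0.6284, 0.1779, 0.0898]), 0.7)]
30727 [ 296  189   50  138 6273] [320.21999044 256.7816037 ]
[[318.0, 199.0], [319.0, 330.0]]
```

```bash
python3 -m handwheel '-0.005 -0.001 0.015 0 0.055;-0.005 -0.001 0.015 0 0.055;-0.005 -0.001 0.015 0 0.02;-0.005 -0.001 0.015 0 0.015;-0.005 -0.001 0.015 0 0.01;-0.005 -0.001 0.015 0 0.01;-0.005 -0.001 0.015 0 0.01' 50
python3 - <<'E'
from h import *
show()
E
```

```text
clock: 22.7
position: [0.6293, 0.1794, 0.0914]
ee_rot: [0.002, 0.148, 0.989, 0.012]
wrist_force: [0.1, 0.5, -0.2]
finger_gap: 0.12
grip_force: 0.0
t 22.7 p [0.6293 0.1794 0.0914] yaw_y 73.0 z [ 0.007  0.023 -1.   ] F [ 0.1  0.5 -0.2] gap 0.12 g 0.0 q [ 0.18  0.67  1.41  0.02  1.05 -1.11]
```

Run:
```python
from h import *
show()
s=st();w=capture('wrist');c=wcam(w,s);save(w,'w12');sc=capture('scene')
for p in(w,sc):
  for n in('lid','lid_handle','tumbler'): print(n,[(np.round(d['position'],4),d['confidence']) for d in landmark_of(p,n)[:2]])
b=silhouettes(w,'lid')
if b:
  m=b[0]['mask'];h=m&(w['color'].max(2)<50);n,l,st_,ce=cv2.connectedComponentsWithStats(h.astype(np.uint8));k=1+st_[1:,4].argmax();print(m.sum(),st_[k],ce[k])
```

```text
t 22.7 p [0.6293 0.1794 0.0914] yaw_y 73.0 z [ 0.007  0.023 -1.   ] F [ 0.1  0.5 -0.2] gap 0.12 g 0.0 q [ 0.18  0.67  1.41  0.02  1.05 -1.11]
lid [(array([0.624 , 0.1781, 0.0676]), 0.87)]
lid_handle [(array([0.6272, 0.1787, 0.0925]), 0.8)]
tumbler [(array([0.5995, 0.3473, 0.066 ]), 0.95)]
lid [(array([0.6307, 0.1818, 0.0626]), 0.83)]
lid_handle [(array([0.6341, 0.1746, 0.0916]), 0.63)]
tumbler [(array([0.6036, 0.3471, 0.0614]), 0.57)]
31493 [ 292  177   54  148 5293] [318.74815794 236.98923106]
```

```bash
python3 -m handwheel '0 0 0 0 0.0;0 0 0 0 0.0;0 0 0 0 0.0' 50
python3 - <<'E'
from h import *
w=cv2.imread('pics/w12.png')
# coarse ascii of wrist image: B blue, K black, g grey/steel, . other
hsv=cv2.cvtColor(w,cv2.COLOR_BGR2HSV)
for y in range(120,400,12):
  r=''
  for x in range(160,480,8):
    b,g,rr=w[y:y+12,x:x+8].reshape(-1,3).mean(0);h,s_,v=hsv[y:y+12,x:x+8].reshape(-1,3).mean(0)
    r+='K' if v<50 else 'B' if 100<h<125 and s_>110 else 'g' if s_<50 else '.'
  print(y,r)
E
```

```text
clock: 23.45
position: [0.6293, 0.1794, 0.0913]
ee_rot: [0.002, 0.148, 0.989, 0.012]
wrist_force: [-0.3, -0.4, 0.3]
finger_gap: 0.003
grip_force: 0.0
120 ........................................
132 ..............BBBBBBBBBBB...............
144 ............BBBBBBBBBBBBBBBB............
156 ..........BBBBBBBBBBBBBBBBBBBB..........
168 .........BBBBBBBBBBBBBBBBBBBBBB.........
180 ........BBBBBBBBBKKKKKKBBBBBBBBB........
192 .......BBBBBBBBBBKKKKKKBBBBBBBBB........
204 .......BBBBBBBBBBKKKKKKBBBBBBBBBB.......
216 ......BBBBBBBBBBBKKKKKKBBBBBBBBBB.......
228 ......BBBBBBBBBBBKKKKKKBBBBBBBBBB.......
240 ......BBBBBBBBBBBKKKKKKBBBBBBBBBB.......
252 K......BBBBBBBBB.gKKKKg.BBBBBBBB........
264 g......BBBBBBBBKggKKKKggK.BBBBBB........
276 gg......BBBBBBKKggKKKKggKKBBBBB.........
288 gggg......BBBKKKKgKKKKgKKKKBBB..........
300 gggggKKKK..BKKKKKKKKKKKKKKKKB..KKK......
312 gggKKKKKKKKKKKKKKKKKKKKKKKKKKKKKKKKKK...
324 KKKKKKKKKKKKKKKKKK.BB.KKKKKKKKKKKKKKKKKK
336 KKKKKKKKKKKKKKKKKKgggg.KKKKKKKKKKKKKKKKK
348 KKKKggKKKKKKKKKKK......KKKKKKKKKKK..KKKK
360 KKgggKKKKKKKKKKKK......KKKKKKKKKKKK...KK
372 KKgKKKKKKKKKKKKKKKKKKKKKKKKKKKKKKKKKKKKK
384 KKKKKKKKKKKKKKKKKKKKKKKKKKKKKKKKKKKKKKKK
396 KKKKKKKKKKKKKKKKKKKKKKKKKKKKKKKKKKKKKKKK
```

```bash
cat >> h.py <<'E'
def asc(w,y0,y1,x0,x1,dy=12,dx=8):
  w=w[:,:,::-1];hsv=cv2.cvtColor(np.ascontiguousarray(w),cv2.COLOR_BGR2HSV)
  for y in range(y0,y1,dy):
    r=''
    for x in range(x0,x1,dx):
      h,s_,v=hsv[y:y+dy,x:x+dx].reshape(-1,3).mean(0)
      r+='K' if v<50 else 'B' if 100<h<125 and s_>110 else 'g' if s_<50 else '.'
    print(y,r)
E
python3 - <<'E'
from h import *
s=st();w=capture('wrist');c=wcam(w,s);print({k:(np.round(v,3).tolist()) for k,v in s.items()})
asc(w['color'],168,380,240,400,10,4)
print('tcp',proj(c,s['position']),'grasp+-12',[proj(c,np.array(s['position'])+Rq(s['ee_rot'])@np.array([0,y,-.005])).round() for y in(-.012,.012)])
E
```

```text
{'clock': 23.45, 'qpos': [0.175, 0.667, 1.413, 0.024, 1.052, -1.111], 'dq': [0.001, 0.001, -0.001, -0.0, -0.001, 0.0], 'joint_torque': [0.003, -96.534, -31.584, 0.139, -0.076, -0.0], 'position': [0.629, 0.179, 0.091], 'ee_rot': [0.002, 0.148, 0.989, 0.012], 'wrist_force': [-0.253, -0.433, 0.261], 'ft_torque': [-0.028, 0.032, -0.027], 'grip_force': 0.0, 'finger_gap': 0.003}
168 BBBBBBBBBBBBBBBBBBBBBBBBBBBBBBBBBBBBBBBB
178 BBBBBBBBBBBBBBKKKKKKKKKKKBBBBBBBBBBBBBBB
188 BBBBBBBBBBBBBKKKKKKKKKKKKKBBBBBBBBBBBBBB
198 BBBBBBBBBBBBBKKKKKKKKKKKKKBBBBBBBBBBBBBB
208 BBBBBBBBBBBBBKKKKKKKKKKKKKBBBBBBBBBBBBBB
218 BBBBBBBBBBBBBKKKKKKKKKKKKKBBBBBBBBBBBBBB
228 BBBBBBBBBBBBBKKKKKKKKKKKKKBBBBBBBBBBBBBB
238 BBBBBBBBBBBBBBKKKKKKKKKKKKBBBBBBBBBBBBBB
248 BBBBBBBBBBBBBBKKgggKKgggKKBBBBBBBBBBBBBB
258 BBBBBBBBBBBBBKKKgggKKgggKKKBBBBBBBBBBBBB
268 BBBBBBBBBBBBKKKggggKKggggKKKBBBBBBBBBBBB
278 BBBBBBBBBBBKKKKggggKKggggKKKKBBBBBBBBBBB
288 BBBBBBBBBBBKKKKKKggKKggKKKKKKKBBBBBBBBBB
298 KKKBBBBBBKKKKKKKKKKKKKKKKKKKKKKBBBBBB.KK
308 KKKKKKKKKKKKKKKKKKKKKKKKKKKKKKKKKKKKKKKK
318 KKKKKKKKKKKKKKKKKKKKKKKKKKKKKKKKKKKKKKKK
328 KKKKKKKKKKKKKKKKKKKKKKKKKKKKKKKKKKKKKKKK
338 KKKKKKKKKKKKKKKKKKKggKKKKKKKKKKKKKKKKKKK
348 KKKKKKKKKKKKKKKKKK....KKKKKKKKKKKKKKKKKK
358 KKKKKKKKKKKKKKKKKK....KKKKKKKKKKKKKKKKKK
368 KKKKKKKKKKKKKKKKKKK...KKKKKKKKKKKKKKKKKK
378 KKKKKKKKKKKKKKKKKKKKKKKKKKKKKKKKKKKKKKKK
tcp [319.23235917 260.21144338] grasp+-12 [array([293., 265.]), array([345., 265.])]
```

Run:
```python
from h import *
s=st();w=capture('wrist');c=wcam(w,s);m=Rq(s['ee_rot']);p=np.array(s['position'])
for dz in(-.03,-.015,0,.005,.014): print(dz,[proj(c,p+m@np.array([x,0,dz])).round(0).tolist() for x in(0,.011)])
sc=capture('scene');save(sc,'s13')
print('scene tip',proj(CAM['scene'],p+m@[0,0,.014]),'handle mid top',proj(CAM['scene'],[.627,.179,.099]),'tcp',proj(CAM['scene'],p))
asc(sc['color'],130,240,360,440,5,3)
```

```text
-0.03 [[319.0, 294.0], [319.0, 268.0]]
-0.015 [[319.0, 275.0], [319.0, 252.0]]
0 [[319.0, 260.0], [319.0, 239.0]]
0.005 [[319.0, 256.0], [319.0, 235.0]]
0.014 [[319.0, 248.0], [319.0, 228.0]]
scene tip [396.51186155 205.84438899] handle mid top [397.23193626 198.83788028] tcp [397.27844116 201.00443886]
130 ggggggggggKKggggggggggggggg
135 ggggggggggKKKKKggggKKKggggg
140 ggg....ggKKKKKKKKKKKKKggggg
145 .......ggKKKKKKKKKKKKgggggg
150 .......KKKKKKKKKKKKKKgggggg
155 .......KKKKKKKKKKKKKggggggg
160 .......KKKKKKKKKKKKK.....gg
165 ......ggKKKKKKKKKKKg.......
170 ......gggKKKKKKKKKggg.....g
175 ...........KKKKKK.KKgg....g
180 ...........KKKKKKKK.......g
185 ...........ggKKK.........gg
190 ...........ggKKg.........gg
195 ......BBBB.ggKKKK.gg.....gg
200 ....BBB.KKKKKKKKKBB......gg
205 ...BBBBKKKKKKK.BBBBB.....gg
210 ....BBBBKKKBBBBBBBBBB...ggg
215 ...g.BBBBBBBBBBBBBBB.....gg
220 ....gg.BBBBBBBBBBBB..K...gg
225 ..........................g
230 ..........................g
235 ..........................g
```

```bash
python3 -m handwheel '0 0 0.003 0 0.0;0 0 0.005 0 0.0;0 0 0.005 0 0.0' 20 | egrep 'pos|wrist'
python3 - <<'E'
from h import *
w=capture('wrist')
asc(w['color'],168,300,240,400,8,4)
E
```

```text
position: [0.6297, 0.1795, 0.0898]
wrist_force: [-17.8, -5.4, 54.1]
168 BBBBBBBBBBBBBBBBBBBBBBBBBBBBBBBBBBBBBBBB
176 BBBBBBBBBBBBBB.KKKKKKKKKBBBBBBBBBBBBBBBB
184 BBBBBBBBBBBBBBKKKKKKKKKKKBBBBBBBBBBBBBBB
192 BBBBBBBBBBBBBKKKKKKKKKKKKKBBBBBBBBBBBBBB
200 BBBBBBBBBBBBBKKKKKKKKKKKKKBBBBBBBBBBBBBB
208 BBBBBBBBBBBBBKKKKKKKKKKKKKBBBBBBBBBBBBBB
216 BBBBBBBBBBBBBKKKKKKKKKKKKKBBBBBBBBBBBBBB
224 BBBBBBBBBBBBBKKKKKKKKKKKKKBBBBBBBBBBBBBB
232 BBBBBBBBBBBBBKKKKKKKKKKKKKBBBBBBBBBBBBBB
240 BBBBBBBBBBBBBKKKKKKKKKKKKKBBBBBBBBBBBBBB
248 BBBBBBBBBBBBBKKKgggKKgggKKBBBBBBBBBBBBBB
256 BBBBBBBBBBBBBKKKgggKKgggKKBBBBBBBBBBBBBB
264 BBBBBBBBBBBBKKKKgggKKggggKKKBBBBBBBBBBBB
272 BBBBBBBBBBBBKKKggggKKggggKKKBBBBBBBBBBBB
280 BBBBBBBBBBBKKKKggggKKggggKKKKBBBBBBBBBBB
288 BBBBBBBBBBBKKKKKKggKKggKKKKKKBBBBBBBBBBB
296 KBBBBBBBBKKKKKKKKKKKKKKKKKKKKKKBBBBBBBBK
```

```bash
python3 -m handwheel '0 0 -0.01 0 0.0;0 0 -0.02 0 0.04;0 0 -0.02 0 0.055;0 0 -0.02 0 0.055' 50
python3 - <<'E'
from h import *
print(bot.finger_overhang)
show();print(sh([.6265,.179,.075]))
s=st();w=capture('wrist')
for n in('lid','lid_handle'): print(n,[(np.round(d['position'],4),d['confidence']) for d in landmark_of(w,n)[:2]])
E
```

```text
clock: 24.35
position: [0.6292, 0.179, 0.1061]
ee_rot: [0.002, 0.148, 0.989, 0.012]
wrist_force: [0.2, 0.4, -0.0]
finger_gap: 0.504
grip_force: 0.0
0.014
t 24.35 p [0.6292 0.179  0.1061] yaw_y 73.0 z [ 0.007  0.023 -1.   ] F [ 0.2  0.4 -0. ] gap 0.504 g 0.0 q [ 0.17  0.65  1.4   0.02  1.08 -1.11]
[ 0.0026 -0.0016  0.031 ]
lid [(array([0.6242, 0.1787, 0.067 ]), 0.75)]
lid_handle [(array([0.6281, 0.1797, 0.0907]), 0.93)]
```

```bash
python3 -m handwheel '0.002 0 0.02 0 0.055;0.002 0 0.035 0 0.055;0.002 0 0.04 0 0.055' 50 ; python3 -m handwheel '0 0 0 0 0.02;0 0 0 0 0.015;0 0 0 0 0.015;0 0 0 0 0.015;0 0 0 0 0.015' 50
```

```text
clock: 24.8
position: [0.6264, 0.1803, 0.0641]
ee_rot: [0.0, 0.148, 0.989, 0.011]
wrist_force: [0.2, 0.4, -0.2]
finger_gap: 0.645
grip_force: 0.0
clock: 25.3
position: [0.628, 0.1806, 0.067]
ee_rot: [0.002, 0.148, 0.989, 0.012]
wrist_force: [-1.6, -0.5, 7.3]
finger_gap: 0.273
grip_force: 49.5
```

```bash
python3 -m handwheel '0 0 -0.04 0 0.015;0 0 -0.09 0 0.015;0 0 -0.14 0 0.015;0.015 0.035 -0.15 -0.06 0.015;0.035 0.075 -0.15 -0.12 0.015;0.055 0.115 -0.15 -0.197 0.015;0.072 0.1536 -0.15 -0.197 0.015;0.072 0.1536 -0.15 -0.197 0.015' 50
python3 - <<'E'
from h import *
show()
s=st();sc=capture('scene');w=capture('wrist');t=capture('top')
for p in (sc,w,t):
  for n in('lid','lid_handle','post_tip'): print(n,[(np.round(d['position'],4),round(d['confidence'],2)) for d in landmark_of(p,n)[:1]])
save(w,'w14');save(t,'t14')
E
```

```text
clock: 26.1
position: [0.6012, 0.35, 0.2199]
ee_rot: [0.003, 0.048, 0.999, 0.012]
wrist_force: [0.7, -0.9, -1.9]
finger_gap: 0.267
grip_force: 50.3
t 26.1 p [0.6012 0.35   0.2199] yaw_y 84.5 z [ 0.007  0.024 -1.   ] F [ 0.7 -0.9 -1.9] gap 0.267 g 50.3 q [ 0.43  0.59  1.17  0.02  1.36 -1.05]
lid [(array([0.6019, 0.351 , 0.2159]), 0.64)]
lid_handle [(array([0.6067, 0.3465, 0.2445]), 0.76)]
post_tip []
lid [(array([0.5983, 0.3459, 0.2175]), 0.88)]
lid_handle [(array([0.6053, 0.3478, 0.2383]), 0.9)]
post_tip []
lid []
lid_handle []
post_tip []
```

```bash
python3 -m handwheel '0 0 0.01 0 0.015;0 0 0.02 0 0.015;0 0 0.02 0 0.015' 50|egrep 'pos|wrist'; python3 -m handwheel '0 0 0.003 0 0.015;0 0 0.006 0 0.015;0 0 0.006 0 0.015' 50|egrep 'pos|wrist'
```

```text
position: [0.6017, 0.345, 0.1975]
wrist_force: [0.3, -0.8, -0.9]
position: [0.6026, 0.3456, 0.1935]
wrist_force: [0.2, -0.3, -1.6]
```

```bash
python3 -m handwheel '0 0 0.002 0 0.015;0 0 0.003 0 0.015' |egrep 'pos|wrist'; python3 -m handwheel '0 0 0.002 0 0.015;0 0 0.003 0 0.015' |egrep 'pos|wrist'
```

```text
position: [0.603, 0.346, 0.1911]
wrist_force: [0.2, 2.4, 0.3]
position: [0.6029, 0.3463, 0.188]
wrist_force: [0.2, 5.1, 1.9]
```

```bash
python3 -m handwheel '0 0.0015 0 0 0.015;0 0.0015 0.003 0 0.015' |egrep 'pos|wrist'; python3 -m handwheel '0 0 0.002 0 0.015;0 0 0.004 0 0.015' |egrep 'pos|wrist'
```

```text
position: [0.6029, 0.3472, 0.185]
wrist_force: [-0.9, -1.0, -0.9]
position: [0.6029, 0.3472, 0.1804]
wrist_force: [0.0, -0.2, -0.5]
```

```bash
python3 -m handwheel '0 0 0.003 0 0.015;0 0 0.005 0 0.015' |egrep 'pos|wrist'
python3 - <<'E'
from h import *
s=st();w=capture('wrist');save(w,'w15');c=wcam(w,s)
print('lip end exp',proj(c,[.602-.071,.347+.007,.176]),'axis',proj(c,[.602,.347,.2]))
asc(w['color'],20,130,230,410,5,4)
E
```

```text
position: [0.6029, 0.3474, 0.1755]
wrist_force: [-0.5, -0.6, 0.0]
lip end exp [317.6080172  101.84708877] axis [319.12272876 284.71786052]
20 .......gggggggggggg..........................
25 ........ggggggggg............................
30 ...........gggg.............................g
35 ............................................g
40 .............................................
45 .............................................
50 .............................................
55 ............................................g
60 ............................................g
65 ............................................g
70 ............................................g
75 .............................................
80 .............................................
85 .............................................
90 ................ggggggggggggg................
95 ................g...........g......ggg.......
100 ................g............g.....ggg.......
105 ................gggggggggggggg...............
110 ................gggggggggggggg...............
115 ................ggggggggggggg................
120 ................ggggggggggggg................
125 ...............BgggggggggggggB...............
```

```bash
python3 -m handwheel '0 0 0.002 0 0.015;0 0 0.003 0 0.015;0 0 0.003 0 0.015' |egrep 'pos|wrist'; python3 -m handwheel '0 0 0.001 0 0.015;0 0 0.002 0 0.015;0 0 0.002 0 0.015' 60 |egrep 'pos|wrist'
```

```text
position: [0.603, 0.3474, 0.1731]
wrist_force: [-1.7, -2.3, 4.6]
position: [0.6031, 0.3475, 0.1719]
wrist_force: [-5.4, -2.2, 12.9]
```

```bash
python3 -m handwheel '0 0 0.001 0 0.015;0 0 0.001 0 0.015' |egrep 'pos|wrist';python3 -m handwheel '0 0 0.001 0 0.015;0 0 0.001 0 0.015' |egrep 'pos|wrist'
python3 - <<'E'
from h import *
show()
E
```

```text
position: [0.6031, 0.3476, 0.1719]
wrist_force: [-8.2, -4.8, 23.4]
position: [0.6031, 0.3476, 0.1717]
wrist_force: [-13.0, -6.2, 34.2]
t 29.35 p [0.6031 0.3476 0.1717] yaw_y 84.3 z [ 0.009  0.023 -1.   ] F [-13.   -6.2  34.2] gap 0.269 g 65.1 q [ 0.43  0.63  1.23  0.02  1.26 -1.05]
```

```bash
python3 -m handwheel '0.0005 0 0 0 0.015;0.001 -0.0003 0 0 0.015;0.001 -0.0003 0 0 0.015' 45 |egrep 'pos|wrist|grip'
python3 - <<'E'
from h import *
s=st();show();print(s['ft_torque'])
sc=capture('scene');w=capture('wrist')
for p in(sc,w):
  for n in('lid','lid_handle','tumbler','beaker','varnish','wax','post_tip','pendant_1'): print(n,[(np.round(d['position'],4).tolist(),round(d['confidence'],2)) for d in landmark_of(p,n)[:2]])
b=sc['color'];asc(b,125,200,290,370,3,2)
E
```

```text
position: [0.6032, 0.3476, 0.1718]
wrist_force: [-6.1, -4.8, 28.9]
grip_force: 64.6
t 29.65 p [0.6032 0.3476 0.1718] yaw_y 84.3 z [ 0.011  0.024 -1.   ] F [-6.1 -4.8 28.9] gap 0.267 g 64.6 q [ 0.43  0.63  1.23  0.02  1.26 -1.05]
[-1.56587349  1.29765836 -0.05168799]
lid [([0.6052, 0.3485, 0.1679], 0.66)]
lid_handle [([0.6066, 0.3443, 0.1978], 0.87)]
tumbler [([0.6038, 0.3456, 0.059], 0.95)]
beaker [([0.4451, 0.3352, 0.0004], 0.57)]
varnish [([0.4866, 0.2336, -0.0039], 0.82)]
wax [([0.3402, 0.3675, 0.0035], 0.93), ([0.6051, 0.3464, 0.0589], 0.3)]
post_tip []
pendant_1 []
lid [([0.6, 0.3449, 0.1711], 0.89)]
lid_handle [([0.6022, 0.3475, 0.1958], 0.94)]
tumbler []
beaker []
varnish [([0.4907, 0.2318, 0.0018], 0.68)]
wax [([0.6002, 0.3463, 0.1728], 0.25)]
post_tip []
pendant_1 []
125 ggggggggggggggKKKKggKKKKKKKKKKgggggggggg
128 ggggggggggggggggKKKgKKKKKKKKKggggggggggg
131 ggggggggggggggggKKKgKKKKKKKggggggggggggg
134 ggggggggggg...ggKKKKggKKKK.ggggggggggggg
137 ggggggggg.BBBBKKKKKKggKKKKBBB.gggggggggg
140 ggggggg.BBBB.KKKKKKKggKKKKBBBBB.gggggggg
143 gggggg.BBBBB.KKKKKKKggKKBBBBBBBB.ggggg..
146 ggggg.BBBBBBBKKKKKKKgg.BBBBBBBBBBgg.....
149 ggggg.BBBBBBBKKKKKBBBBBBBBBBBBBBB.......
152 ggggg.BBBBBBBBBKKBBBBBBBBBBBBBBBB.......
155 ggggggB..BBBBBBBBBBBBBBBBBBBBBBB........
158 ggggggggggg.BBBBBBBBBBBBBBBBBBBB........
161 ggggggB.ggg.BBBBBBBBBBBBBBBBBBBB........
164 ggggggggg.BBBBBBBBBBBBBBBBBBBBB.........
167 ggggggggggg.BBBBBBBBBBBBBBBBBBB.........
170 ggggggggggg.BBBBBBBBBBBBBBBBBB.........g
173 ggggggggggg.BBBBBBBBBBBBBBBBB...........
176 ggggggggggg.BBBBBBBBBBBBBBB.ggg.........
179 gggg...ggggggg...BBBB...ggggggg.........
182 gg.....gggggggggggggggggggggggg.........
185 .......ggKggggggggggggggggggggg.........
188 ...........Kgggggggggggggggggg..........
191 .g.........Kggggggggggggggggg...........
194 ...........ggggggggggggggggg............
197 ..............gggggggggg................
```

```bash
python3 -m handwheel '0 0 0 0 0.015;0 0 0 0 0.015;0 0 0 0 0.015' |egrep 'pos|wrist|grip'; python3 -c "
from h import *
print(bot.job_done())"
```

```text
position: [0.6032, 0.3476, 0.1718]
wrist_force: [-6.1, -5.0, 28.9]
grip_force: 64.6
the job is handed in; nothing more can be done
None
```

The job is handed in at about 30 s of the 72 s, with no verdict returned: the camera networks placed all three pendants in the bowl and the empty beaker upright and released near its starting spot, and the lid is over the post, lips lined up with the catches, still gripped and pressed at about 29 N, with its height reading matching the rim; while finding the handle height the shut fingertips briefly pressed the handle's top at 54 N, which counts against the 40 N limit only if fingertips count as the gripper's body.

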